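# Rock a tight cedar block out of a spring-jaw jig and hold it clear

### The job

The cedar block standing on end in the spring-jaw holding jig is stuck so tight that a straight pull only brings the jig up with it. Grip the block near its top and rock it side to side along the jaw faces, a good ten degrees each way, easing it up a little with every swing until it comes free, while the jig stays down on the table and the things lying around stay where they are. Finish still holding the block in the gripper, upright and a finger's breadth or two straight above the jaws, touching nothing else, with the jig flat on the table.

Things in the scene. Friction and masses are not known exactly. Their poses are not given: they have to be found in the camera images.
- jig: Holding jig, loose on the table, 1.3 kg: plywood base 200 (its x) x 160 (y) x 12 mm; two wooden end blocks at y = +-66 mm, 90 mm long (x), 52 mm high (nothing on it is higher); between them two wooden jaws pushed together along y by springs. Origin: centre of its underside, z up. x runs along the jaw faces: the block is rocked in the plane of x and z.
- jaw_top (a point): Point midway between the jaws, level with their top edges, 42 mm above the jig's underside; axes as the jig's. Jaws: 80 mm long (x), from 22 to 42 mm up. Each pinches the block with 20 N, gives a few mm along y, holds by friction only (0.6; 24 N in all). While the block turns, it draws up easily: some 2 to 3 mm per 20 degree swing; the jig may ride up a little and settles again.
- block_centre (a point): Centre of the dark brown cedar block, 40 x 110 x 22 mm, 0.06 kg, standing on end in the jaws. Its y is its 110 mm length (up), its x the 40 mm width (along the jig's x: grip across this), its z the 22 mm thickness. At the start its lower end is 20 mm above the table, 8 mm clear of the base; 22 mm of it are below the jaw tops, 88 mm above.
- cedar_block: The same block; this origin lies in the middle of one of its 40 x 110 mm faces, 11 mm along its -z from the centre. Axes as at block_centre.
- block_top (a point): Centre of the block's upper end, 55 mm from its centre.
- block_bottom (a point): Centre of the block's lower end, 55 mm from its centre.
- tape_centre (a point): Centre of a yellow pocket tape measure, 40 x 83 x 66 mm, loose on the table at the right: leave it alone.
- test_piece_centre (a point): Centre of a flat stained wooden test piece, 63 x 90 x 19 mm, loose on the table at the left: leave it alone.
Things that resemble listed ones, but are neither listed nor needed, are in the scene too. What is shaped like the cedar_block but purple or yellow is not meant.

How it is judged:
By the outcome, as a careful person would: the job done as asked, in the order asked, and still so for the second after the job is handed in, while the arm keeps its last pose, push and grip.
It also fails if it takes over 51 s, if anything falls off the work surface, if the arm or the gripper's body presses on something with over 40 N, if the wrist force passes 120 N, or if a joint passes its speed limit or range.

### The arm

A 6-joint arm with a two-finger parallel gripper is mounted at the origin on a cart in front of the work surface, level with it; the furniture and walls round the work are solid. World frame = base frame: x ahead of the robot, y to its left, z up, the work surface at z = 0. Lengths are in m, angles in rad, forces in N, time in s.
With the tool pointing down it reaches from about 0.25 to 0.725 m from the base axis. Payload 4 kg.
Tool frame: the origin (TCP) lies midway between the tips of the shut fingers; the grasp point (between the pads) lies 19 mm behind it; z points along the fingers, y is the line along which they close (so a half turn about z gives the same grasp; the last joint's range is limited). The gripper opens to 85 mm and grips with 20 to 120 N. Pads are 22 mm wide; open, the fingers measure 114 mm over their backs; the gripper's body (76 mm by 85 mm) begins 54 mm behind the grasp point. The pads swing forward as they close: fully open they stand 13 mm farther back than shut.
Start: joints at [1.316, 0.241, 0.005, 1.335, 0, 1.571], TCP at [0.126, 0.484, 0.231] pointing down, gripper open.
Joint ranges: [-2.72, 2.72], [-1.05, 1.87], [-1.09, 1.28], [-1.99, 2.15], [-1.42, 1.44], [-3.14, 3.14]. Speed limits (rad/s): [2.79, 2.79, 3.14, 3.14, 3.14, 3.14].

### API

Orientations are given as a unit quaternion [x, y, z, w].
In Python, from workcell import bot gives the robot as it stands. The module is installed in compiled form; this text tells all that it offers.
- The arm moves only by the tool jog_arm, never from a script. Its argument "deltas" is a list of rows, each an object with "fingers": the opening, from 0 (shut) to 1 (fully open); "delta_pos": the shift along the tool's x, y, z normalised to -1 to 1, where 1 is 300 mm, a list of three; "yaw": the turn about the tool's z normalised to -1 to 1, where 1 is pi/4 rad. A call has 1 to 12 rows; each row is the pose to reach, as a shift and turn from the pose commanded when the call began, along the tool's axes at that moment; what a row does not reach only later rows make up. A row lasts 1/10 s, in which the tool goes at most 50 mm and 8.59 degrees, less where a joint would pass 70% of its speed; a pose out of reach is approached as far as the arm can. A call with a number of a shift or a turn outside -1 to 1 is refused whole. A call with a gripper value outside its range is refused whole. The fingers move at their own pace and stop on an object; the grip force is fixed at half the most. Time passes only in rows, so rows that repeat a pose let the fingers close. It gives the time, the measured TCP pose, the force, the opening and the grip force at its end, in the units of the state.
- bot.get_obs(): the state, without advancing time (a new reading comes with each control period).
- bot.camera(name): name is "side" or "top" or "wrist"; returns a dict with "image" (400x640x3 uint8, red, green, blue), "range_z" (400x640 float32, m along the optical axis (not along the pixel's ray), 0 where there is no reading), "fx", "fy", "cx", "cy" (pixels), "rvec" (rotation vector, rad) and "tvec" (3), from world to camera coordinates, as OpenCV has them. Camera axes: x right, y down, z forward; pixel columns grow to the right and rows downward; lengths in m; the calibration is good to about 2 mm. A picture is of the moment at which its call begins.
- bot.job_done(): hands the job in; it is judged then, once.
The state is a dict: "clock": time; "joint_pos": joint angles; "joint_vel": joint speeds; "tau": joint torques, N m; "eef_pos": TCP position; "tool_rot": TCP orientation; "ft_force": force on the tool from outside, world axes, zero at the start; "ft_torque": the same for the moment, N m; "grip_width": finger opening in m; "grasp_force": force on a finger pad.
Only numpy, scipy, OpenCV 4.12 (cv2) and the standard library are available. Lean on these libraries where they do the work, as an engineer would, in place of code of your own. Each camera call takes 0.05 s, during which the arm holds its last target. There are 200 camera calls.

## Working session

There is one attempt and no reset: what is moved stays moved. The work goes in short steps, Python scripts to look and compute and a tool call to move; the robot and the scene stay as the last step left them, time stands still between calls to the robot, and variables do not carry over. Pictures are saved under pics/ and viewed, at most 10 in all, crops included, and the job is handed in when it is done.

Besides the shell and the picture viewer there is one more tool, called after ">>>" by a JSON object that holds its "fn" and its "kwargs". jog_arm: Moves the arm, as the interface text tells. Scaled input: -1 to 1 covers 300 mm each way for a shift and pi/4 rad each way for a turn. Its arguments: {"type":"object","properties":{"deltas":{"type":"array","items":{"type":"object","properties":{"fingers":{"type":"number"},"delta_pos":{"type":"array","items":{"type":"number"}},"yaw":{"type":"number"}}}}},"required":["deltas"]}

```bash
mkdir -p pics; cat > h.py <<'E'
import numpy as np, cv2
from workcell import bot
def cam(n,save=None):
    c=bot.camera(n); c['R']=cv2.Rodrigues(np.array(c['rvec'],float))[0]; c['t']=np.array(c['tvec'],float).ravel()
    if save: cv2.imwrite(f'pics/{save}.png',c['image'][:,:,::-1])
    return c
def cloud(c):
    v,u=np.mgrid[:400,:640]; z=c['range_z']
    P=np.stack([(u-c['cx'])/c['fx']*z,(v-c['cy'])/c['fy']*z,z],-1)
    W=(P-c['t'])@c['R']; W[z==0]=np.nan; return W
def proj(c,p):
    q=c['R']@np.array(p,float)+c['t']; return c['fx']*q[0]/q[2]+c['cx'],c['fy']*q[1]/q[2]+c['cy']
E
python3 - <<'E'
from h import *
for n in('side','top'):
    c=cam(n,n+'0'); np.savez(n+'0.npz',**{k:c[k] for k in c}); print(n,-c['R'].T@c['t'],c['R'][2])
im=np.hstack([cv2.resize(cv2.imread(f'pics/{n}0.png'),(400,250)) for n in('side','top')])
print({k:np.round(v,3) for k,v in bot.get_obs().items()})
E
```

```text
side [ 0.11565737 -0.72665981  0.44509408] [ 0.43249399  0.81543926 -0.38471777]
top [ 0.42915141 -0.03987288  1.36659997] [ 0.05830828  0.0157695  -0.99817407]
{'clock': np.float64(0.1), 'joint_pos': array([ 1.316,  0.241,  0.004,  1.335, -0.   ,  1.571]), 'joint_vel': array([-0.002, -0.002,  0.006, -0.   ,  0.002, -0.003]), 'tau': array([-0.0000e+00, -3.7314e+01,  2.5301e+01,  1.1000e-02, -0.0000e+00,
       -0.0000e+00]), 'eef_pos': array([0.126, 0.483, 0.231]), 'tool_rot': array([ 0.127,  0.992, -0.001, -0.   ]), 'ft_force': array([-0.011, -0.448, -0.121]), 'ft_torque': array([-0.032, -0.063,  0.01 ]), 'grasp_force': np.float64(0.0), 'grip_width': np.float64(0.085)}
```

View pics/side0.png

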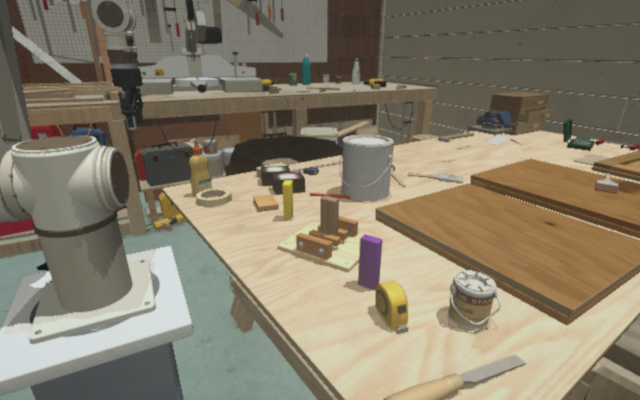

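View pics/top0.png

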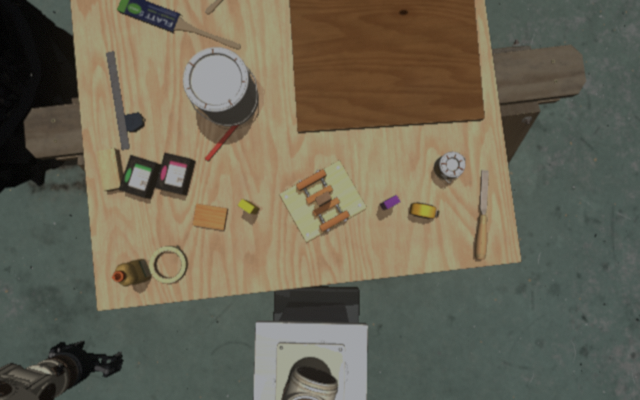

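The side view shows the cedar block at about (329,215) in the jig at (320,245), with the purple decoy at (371,262) and the yellow one at (288,200). The top view has the jig centred at about (322,202).

```bash
python3 - <<'E'
from h import *
L=lambda n:dict(np.load(n+'0.npz'))
c=L('top'); W=cloud(c); I=c['image'].astype(int)
x0=slice(150,260);x1=slice(265,380)
w=W[x0,x1]; im=c['image'][x0,x1]
print('table z',np.nanmedian(W[230:250,100:250,2]))
z=w[...,2]; print(np.histogram(z[~np.isnan(z)],bins=[-.02,-.01,.006,.02,.035,.047,.06,.1,.12,.14,.2]))
def rect(m,name,h):
    m=m.astype(np.uint8); n,l,s,_=cv2.connectedComponentsWithStats(m)
    k=1+np.argmax(s[1:,4]); vu=np.argwhere(l==k)+[150,265]
    # rays to plane z=h
    d=np.c_[(vu[:,1]-c['cx'])/c['fx'],(vu[:,0]-c['cy'])/c['fy'],np.ones(len(vu))]@c['R']
    o=-c['R'].T@c['t']; p=o+d*((h-o[2])/d[:,2])[:,None]
    (cx,cy),sz,a=cv2.minAreaRect((p[:,:2]*1000).astype(np.float32)); print(name,s[k,4],cx,cy,sz,a)
jm=(z>.006)&(z<.15); rect(jm,'all->base',.012)
rect((z>.1),'block top',.13)
rect((z>.1)&(w[...,0]>0),'block top',.13)
# saturation-based base
hsv=cv2.cvtColor(im,cv2.COLOR_RGB2HSV); print(hsv[50,25],hsv[20,70],hsv[5,5])
t=w[z>.1]; print(t.mean(0),t.min(0),t.max(0))
e=(z>.045)&(z<.06); print('endblocks',w[e].mean(0))
(cx,cy),sz,a=cv2.minAreaRect((w[e][:,:2]*1000).astype(np.float32)); print(cx,cy,sz,a)
s=L('side'); S=cloud(s); q=S[185:245,310:350]; 
m=(q[...,2]>.06)&(q[...,2]<.15); print('side block',np.nanmean(q[m],0),q[m].max(0))
cv2.imwrite('pics/crop.png',np.hstack([cv2.resize(im[:,:,::-1],(440,440),interpolation=2),cv2.resize(s['image'][180:280,270:355,::-1],(360,440),interpolation=2)]))
E
```

```text
table z -0.0005069583325540872
(array([   4, 8711, 2775,   86,  448,  439,    9,    6,  131,    0]), array([-0.02 , -0.01 ,  0.006,  0.02 ,  0.035,  0.047,  0.06 ,  0.1  ,
        0.12 ,  0.14 ,  0.2  ]))
all->base 3815 498.775634765625 -24.143402099609375 (165.25425720214844, 205.68251037597656) 30.51690673828125
block top 137 498.3509521484375 -27.250213623046875 (22.992631912231445, 39.764808654785156) 30.90253257751465
block top 137 498.3509521484375 -27.250213623046875 (22.992631912231445, 39.764808654785156) 30.90253257751465
[ 31  63 163] [ 32  56 163] [ 16  91 159]
[ 0.49843803 -0.02725711  0.12780559] [ 0.48100347 -0.04813537  0.10077746] [ 0.51786499 -0.00631053  0.13557862]
endblocks [ 0.49769108 -0.024927    0.05090462]
497.8756408691406 -24.86553955078125 (152.09860229492188, 89.6363525390625) 30.69410514831543
side block [ 0.49329441 -0.03509043  0.09814078] [ 0.51723428 -0.00876392  0.12910357]
```

View pics/crop.png

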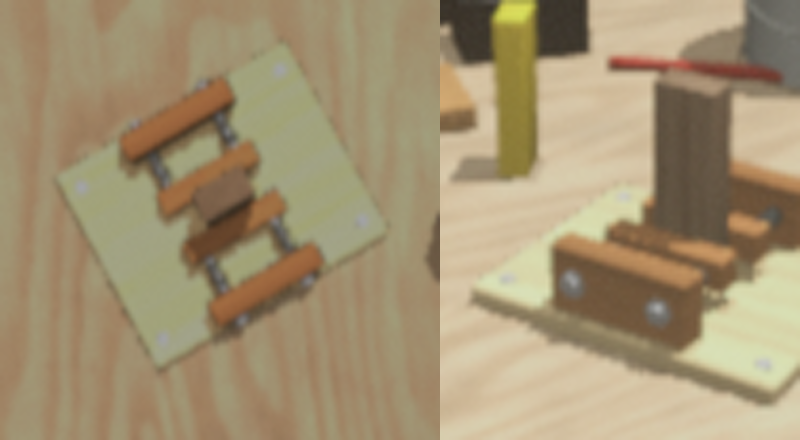

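>>> {"fn": "jog_arm", "kwargs": {"deltas": [{"delta_pos":[-0.81,-0.665,-0.1],"yaw":0,"fingers":1},{"delta_pos":[-0.81,-0.665,-0.1],"yaw":0,"fingers":1},{"delta_pos":[-0.81,-0.665,-0.1],"yaw":0,"fingers":1},{"delta_pos":[-0.81,-0.665,-0.1],"yaw":0,"fingers":1},{"delta_pos":[-0.81,-0.665,-0.1],"yaw":0,"fingers":1},{"delta_pos":[-0.81,-0.665,-0.1],"yaw":0,"fingers":1},{"delta_pos":[-0.81,-0.665,-0.1],"yaw":0,"fingers":1},{"delta_pos":[-0.81,-0.665,-0.1],"yaw":0,"fingers":1}]}}

```text
clock: 0.9
eef_pos: [0.3119, 0.2277, 0.2614]
tool_rot: [0.13, 0.992, -0.0, 0.0]
ft_force: [0.8, 0.0, -0.2]
grip_width: 0.0853
grasp_force: 0.0
```

>>> {"fn": "jog_arm", "kwargs": {"deltas": [{"delta_pos":[-0.81,-0.665,0.1],"yaw":-1,"fingers":1},{"delta_pos":[-0.81,-0.665,0.1],"yaw":-1,"fingers":1},{"delta_pos":[-0.81,-0.665,0.1],"yaw":-1,"fingers":1},{"delta_pos":[-0.81,-0.665,0.1],"yaw":-1,"fingers":1},{"delta_pos":[-0.81,-0.665,0.1],"yaw":-1,"fingers":1},{"delta_pos":[-0.81,-0.665,0.1],"yaw":-1,"fingers":1},{"delta_pos":[-0.81,-0.665,0.1],"yaw":-1,"fingers":1},{"delta_pos":[-0.81,-0.665,0.1],"yaw":-1,"fingers":1},{"delta_pos":[-0.81,-0.665,0.1],"yaw":-1,"fingers":1}]}}

```text
clock: 1.8
eef_pos: [0.4964, -0.0254, 0.2299]
tool_rot: [-0.261, 0.965, 0.0, -0.001]
ft_force: [-0.8, 0.1, -0.8]
grip_width: 0.0855
grasp_force: 0.0
```

>>> {"fn": "jog_arm", "kwargs": {"deltas": [{"delta_pos":[0,-0.006,0.36],"yaw":-0.01,"fingers":1},{"delta_pos":[0,-0.006,0.36],"yaw":-0.01,"fingers":1},{"delta_pos":[0,-0.006,0.36],"yaw":-0.01,"fingers":0.6},{"delta_pos":[0,-0.006,0.36],"yaw":-0.01,"fingers":0.6},{"delta_pos":[0,-0.006,0.36],"yaw":-0.01,"fingers":0.6}]}}

```text
clock: 2.3
eef_pos: [0.4981, -0.0254, 0.1256]
tool_rot: [-0.267, 0.964, -0.0, 0.002]
ft_force: [-0.5, -0.1, -0.0]
grip_width: 0.051
grasp_force: 0.0
```

```bash
python3 - <<'E'
from h import *
c=cam('side','s1'); p=c['image'][150:270,270:390,::-1]; w=cam('wrist')['image'][:,:,::-1]
cv2.imwrite('pics/v1.png',np.hstack([cv2.resize(p,(400,400),interpolation=2),cv2.resize(w,(400,400))]))
E
```

```text
(no output)
```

View pics/v1.png

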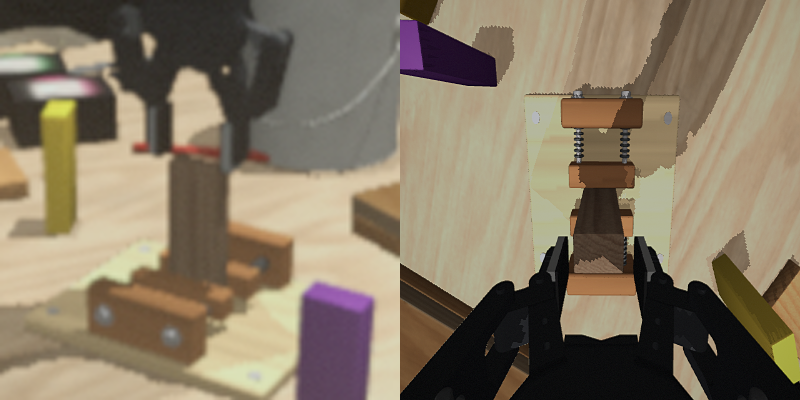

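The left panel shows the fingers straddling the block top; the wrist view shows the block centred between the pads. Going a little lower, then gripping by the fingertips so the block can pivot in them.

>>> {"fn": "jog_arm", "kwargs": {"deltas": [{"delta_pos":[0,0,0.033],"yaw":0,"fingers":0.6},{"delta_pos":[0,0,0.033],"yaw":0,"fingers":0.4},{"delta_pos":[0,0,0.033],"yaw":0,"fingers":0.4},{"delta_pos":[0,0,0.033],"yaw":0,"fingers":0.4},{"delta_pos":[0,0,0.033],"yaw":0,"fingers":0.4}]}}

```text
clock: 2.9
eef_pos: [0.4973, -0.0267, 0.1139]
tool_rot: [-0.266, 0.964, -0.0, 0.001]
ft_force: [0.8, -1.8, 2.3]
grip_width: 0.0386
grasp_force: 62.5
```

>>> {"fn": "jog_arm", "kwargs": {"deltas": [{"delta_pos":[0,0.02,0],"yaw":0,"fingers":0.4},{"delta_pos":[0,0.04,0.003],"yaw":0,"fingers":0.4},{"delta_pos":[0,0.06,0.005],"yaw":0,"fingers":0.4}]}}

```text
clock: 3.2
eef_pos: [0.4914, -0.0149, 0.1138]
tool_rot: [-0.265, 0.964, -0.006, 0.003]
ft_force: [6.2, -13.0, 4.5]
grip_width: 0.0386
grasp_force: 63.0
```

```bash
python3 - <<'E'
from h import *
print({k:np.round(v,3) for k,v in bot.get_obs().items() if k in('eef_pos','ft_force','ft_torque')})
c=cam('side','s2'); p=c['image'][150:270,270:390,::-1]; t=cam('top')['image'][150:260,265:380,::-1]
cv2.imwrite('pics/v2.png',np.hstack([cv2.resize(p,(400,400),interpolation=2),cv2.resize(t,(400,400))]))
E
```

```text
{'eef_pos': array([ 0.491, -0.015,  0.114]), 'ft_force': array([  6.172, -12.986,   4.509]), 'ft_torque': array([-3.344, -1.715, -0.055])}
```

View pics/v2.png

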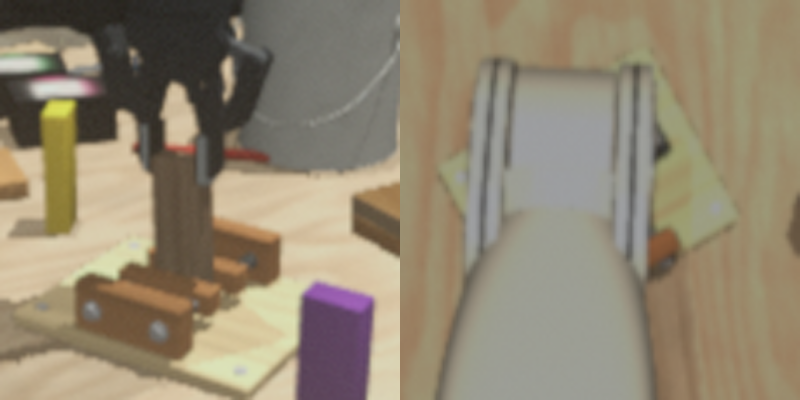

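The left panel shows the block still upright at (180,215) and the whole jig shifted about 10 mm: a firm grip keeps it aligned and drags the jig. I'll loosen the fingers a little and rock by pushing, measuring the tilt from the side depth.

```bash
cat >> h.py <<'E'
U=np.array([-.51,.86,0]); V=np.array([.86,.51,0])
def meas():
    c=cam('side'); W=cloud(c)[170:290,260:400].reshape(-1,3); hsv=cv2.cvtColor(c['image'][170:290,260:400],cv2.COLOR_RGB2HSV).reshape(-1,3).astype(int)
    u,v,z=W@U,W@V,W[:,2]; b0=np.array([.498,-.026,0])
    near=(abs(u-b0@U)<.09)&(abs(v-b0@V)<.1)&(hsv[:,1]>30)
    m=near&(z>.055)&(z<.103)&(abs(v-b0@V)<.03)&(hsv[:,2]<150)
    vm=np.percentile(v[m],25); m&=abs(v-vm)<.006
    zs=np.arange(.058,.102,.004); mid=[]
    for a in zs:
        k=m&(abs(z-a)<.003); mid.append((np.percentile(u[k],3)+np.percentile(u[k],97))/2 if k.sum()>8 else np.nan)
    mid=np.array(mid); ok=~np.isnan(mid); s=np.polyfit(zs[ok],mid[ok],1)
    e=near&(z>.02)&(z<.06)&(v<b0@V-.055)
    o=bot.get_obs()
    print('t %.2f tilt %.1f  u@jaw %.1f  endblk u %.1f top %.1f n %d'%(o['clock'],np.degrees(np.arctan(s[0])),1e3*np.polyval(s,.032),1e3*(np.percentile(u[e],2)+np.percentile(u[e],98))/2,1e3*np.percentile(z[e],97),m.sum()),
     'tcp u %.1f z %.1f'%(1e3*o['eef_pos']@U,1e3*o['eef_pos'][2]),'F u %.1f v %.1f z %.1f'%(o['ft_force']@U,o['ft_force']@V,o['ft_force'][2]),'w %.1f'%(o['grip_width']*1e3))
E
python3 -c "from h import *; meas()"
```

```text
t 3.35 tilt 1.8  u@jaw -266.7  endblk u -264.9 top 50.7 n 256 tcp u -262.5 z 113.7 F u -9.7 v -0.5 z 4.1 w 38.4
```

>>> {"fn": "jog_arm", "kwargs": {"deltas": [{"delta_pos":[0,-0.02,0],"yaw":0,"fingers":0.56},{"delta_pos":[0,-0.02,0],"yaw":0,"fingers":0.56},{"delta_pos":[0,0,0],"yaw":0,"fingers":0.56},{"delta_pos":[0,0.02,0],"yaw":0,"fingers":0.56},{"delta_pos":[0,0.04,0],"yaw":0,"fingers":0.56}]}}

```text
clock: 3.85
eef_pos: [0.4813, -0.0005, 0.1121]
tool_rot: [-0.266, 0.964, -0.001, 0.0]
ft_force: [1.0, -1.6, 2.3]
grip_width: 0.0479
grasp_force: 1.8
```

```bash
python3 -c "from h import *; meas()"
```

```text
t 3.90 tilt 9.6  u@jaw -265.1  endblk u -264.5 top 50.8 n 260 tcp u -244.9 z 112.1 F u -2.7 v -0.1 z 1.5 w 48.0
```

>>> {"fn": "jog_arm", "kwargs": {"deltas": [{"delta_pos":[0,0,0],"yaw":0,"fingers":0.49},{"delta_pos":[0,0,0],"yaw":0,"fingers":0.49}]}}

```text
clock: 4.1
eef_pos: [0.4815, -0.0003, 0.1124]
tool_rot: [-0.266, 0.964, -0.0, 0.0]
ft_force: [-0.1, -1.9, 5.6]
grip_width: 0.0419
grasp_force: 5.0
```

>>> {"fn": "jog_arm", "kwargs": {"deltas": [{"delta_pos":[0,0,0],"yaw":0,"fingers":0.47}]}}

```text
clock: 4.2
eef_pos: [0.4816, -0.0003, 0.1127]
tool_rot: [-0.266, 0.964, 0.0, 0.001]
ft_force: [-2.0, -1.6, 6.1]
grip_width: 0.0407
grasp_force: 26.2
```

```bash
python3 -c "from h import *; meas()"
```

```text
t 4.25 tilt 11.6  u@jaw -264.7  endblk u -264.5 top 50.7 n 263 tcp u -245.9 z 112.7 F u -0.2 v -0.5 z 6.6 w 40.3
```

Grip force follows the commanded opening, so a light grip (about 0.465) lets the block pivot while still lifting. First full swing with easing up:

>>> {"fn": "jog_arm", "kwargs": {"deltas": [{"delta_pos":[0,-0.022,-0.005],"yaw":0,"fingers":0.465},{"delta_pos":[0,-0.045,-0.008],"yaw":0,"fingers":0.465},{"delta_pos":[0,-0.067,-0.01],"yaw":0,"fingers":0.465},{"delta_pos":[0,-0.09,-0.011],"yaw":0,"fingers":0.465}]}}

```text
clock: 4.65
eef_pos: [0.4935, -0.0215, 0.1148]
tool_rot: [-0.267, 0.964, 0.003, -0.001]
ft_force: [-2.7, 4.4, 3.3]
grip_width: 0.0399
grasp_force: 6.7
```

```bash
python3 -c "from h import *; meas()"
```

```text
t 4.70 tilt -3.2  u@jaw -267.3  endblk u -264.6 top 50.6 n 261 tcp u -271.3 z 114.8 F u 4.3 v 0.8 z 4.4 w 39.8
```

>>> {"fn": "jog_arm", "kwargs": {"deltas": [{"delta_pos":[0,-0.022,0.001],"yaw":0,"fingers":0.465},{"delta_pos":[0,-0.045,0.003],"yaw":0,"fingers":0.465},{"delta_pos":[0,-0.045,0.003],"yaw":0,"fingers":0.465}]}}

```text
clock: 5.0
eef_pos: [0.5004, -0.0327, 0.1144]
tool_rot: [-0.266, 0.964, 0.004, -0.001]
ft_force: [-3.7, 7.5, 8.6]
grip_width: 0.0398
grasp_force: 17.9
```

```bash
python3 -c "from h import *; meas()"
```

```text
t 5.05 tilt -7.8  u@jaw -271.8  endblk u -264.6 top 50.8 n 263 tcp u -283.3 z 114.4 F u 7.7 v -0.4 z 8.8 w 39.7
```

```bash
python3 - <<'E'
s=open('h.py').read()
s=s.replace("    e=near&(z>.02)","    tp=near&(z>.055)&(z<.2)&(abs(v-vm)<.004)&(hsv[:,2]>45)&(hsv[:,2]<150)&(abs(u-np.polyval(s,z))<.008)\n    print('blktop %.1f'%(1e3*np.percentile(z[tp],98)),end=' ')\n    e=near&(z>.02)")
open('h.py','w').write(s)
E
python3 -c "from h import *; meas()"
```

```text
blktop 193.6 t 5.10 tilt -10.3  u@jaw -269.6  endblk u -264.6 top 51.0 n 267 tcp u -283.2 z 114.4 F u 7.3 v -1.1 z 7.9 w 39.9
```

>>> {"fn": "jog_arm", "kwargs": {"deltas": [{"delta_pos":[0,0.02,-0.008],"yaw":0,"fingers":0.465},{"delta_pos":[0,0.04,-0.013],"yaw":0,"fingers":0.465},{"delta_pos":[0,0.06,-0.017],"yaw":0,"fingers":0.465},{"delta_pos":[0,0.08,-0.018],"yaw":0,"fingers":0.465},{"delta_pos":[0,0.1,-0.018],"yaw":0,"fingers":0.465},{"delta_pos":[0,0.12,-0.015],"yaw":0,"fingers":0.465},{"delta_pos":[0,0.12,-0.015],"yaw":0,"fingers":0.465}]}}

```text
clock: 5.8
eef_pos: [0.484, -0.0039, 0.1197]
tool_rot: [-0.266, 0.964, -0.0, 0.001]
ft_force: [0.8, -3.2, 3.1]
grip_width: 0.0401
grasp_force: 2.0
```

```bash
python3 -c "from h import *; meas()"
```

```text
blktop 192.6 t 5.85 tilt 11.2  u@jaw -267.8  endblk u -264.7 top 50.6 n 260 tcp u -250.2 z 119.6 F u -3.6 v -1.3 z 3.8 w 39.5
```

```bash
python3 - <<'E'
from h import *
c=cam('side'); p=c['image'][160:250,290:370]
cv2.imwrite('pics/v3.png',cv2.resize(p[:,:,::-1],(640,600)[::1],interpolation=0)[:, :])
hsv=cv2.cvtColor(c['image'],cv2.COLOR_RGB2HSV); W=cloud(c)
for r in range(176,216,2): print(r,[ (tuple(int(a) for a in hsv[r,k]),round(float(W[r,k,2]),3)) for k in (320,326,332)])
E
```

```text
176 [((19, 61, 208), -0.002), ((19, 41, 50), 0.187), ((17, 61, 105), 0.181)]
178 [((19, 61, 209), -0.003), ((19, 43, 48), 0.183), ((13, 31, 58), 0.177)]
180 [((19, 58, 212), -0.002), ((21, 35, 51), 0.178), ((17, 33, 54), 0.181)]
182 [((18, 62, 205), -0.004), ((19, 38, 54), 0.172), ((20, 44, 52), 0.176)]
184 [((19, 63, 203), -0.002), ((19, 50, 56), 0.168), ((13, 42, 54), 0.171)]
186 [((19, 58, 212), -0.004), ((17, 52, 69), 0.163), ((18, 59, 78), 0.166)]
188 [((19, 58, 216), -0.001), ((21, 19, 95), 0.156), ((17, 61, 79), 0.153)]
190 [((18, 63, 210), -0.002), ((36, 13, 99), 0.152), ((17, 61, 80), 0.148)]
192 [((15, 73, 210), -0.004), ((36, 13, 99), 0.147), ((18, 65, 79), 0.142)]
194 [((4, 145, 169), 0.007), ((30, 10, 101), 0.142), ((8, 95, 86), 0.139)]
196 [((14, 86, 152), 0.001), ((36, 13, 100), 0.137), ((8, 108, 83), 0.134)]
198 [((16, 82, 125), 0.122), ((30, 16, 98), 0.132), ((18, 75, 130), -0.003)]
200 [((17, 82, 100), 0.122), ((30, 15, 99), 0.126), ((19, 63, 206), -0.001)]
202 [((16, 79, 100), 0.118), ((21, 43, 94), 0.122), ((19, 59, 213), -0.001)]
204 [((16, 86, 98), 0.112), ((17, 86, 89), 0.112), ((18, 63, 207), -0.002)]
206 [((15, 84, 97), 0.108), ((15, 82, 93), 0.107), ((18, 62, 209), -0.003)]
208 [((16, 84, 97), 0.102), ((15, 84, 94), 0.103), ((19, 64, 212), -0.002)]
210 [((15, 82, 96), 0.097), ((16, 89, 95), 0.098), ((20, 63, 212), -0.003)]
212 [((15, 91, 92), 0.092), ((17, 85, 96), 0.093), ((19, 62, 211), -0.003)]
214 [((16, 85, 90), 0.086), ((17, 84, 97), 0.09), ((17, 87, 190), -0.002)]
```

View pics/v3.png

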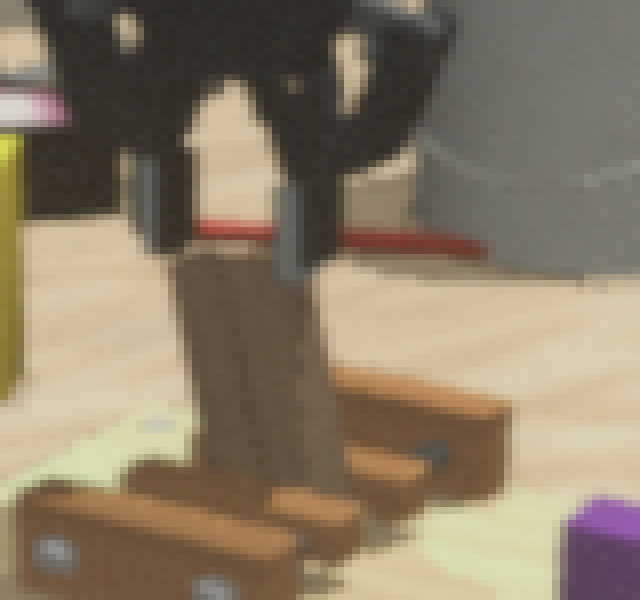

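The block leans about 11° and the tips overlap only the last 2–3 mm of it at (240,265): it slipped in the light grip. Regripping lower and firmer.

>>> {"fn": "jog_arm", "kwargs": {"deltas": [{"delta_pos":[0,0,0],"yaw":0,"fingers":0.56},{"delta_pos":[0,0,0.008],"yaw":0,"fingers":0.56},{"delta_pos":[0,0,0.017],"yaw":0,"fingers":0.56},{"delta_pos":[0,0,0.017],"yaw":0,"fingers":0.45},{"delta_pos":[0,0,0.012],"yaw":0,"fingers":0.45},{"delta_pos":[0,0,0.01],"yaw":0,"fingers":0.45}]}}

```text
clock: 6.5
eef_pos: [0.4814, -0.0043, 0.1137]
tool_rot: [-0.266, 0.964, 0.001, -0.003]
ft_force: [0.0, -0.5, -12.8]
grip_width: 0.0389
grasp_force: 37.7
```

```bash
sed -i 's/^    tp=near.*/    bc=(abs(hsv[:,0]-16)<5)\&(hsv[:,1]>62)\&(hsv[:,1]<115)\&(hsv[:,2]>72)\&(hsv[:,2]<115); tp=near\&bc\&(z>.055)\&(z<.15)\&(abs(u-np.polyval(s,z))<.012)\&(abs(v-vm)<.008)/' h.py; python3 -c "from h import *; meas()"
```

```text
blktop 123.1 t 6.55 tilt 10.2  u@jaw -265.7  endblk u -263.0 top 51.2 n 257 tcp u -249.2 z 113.8 F u -0.9 v 0.6 z -13.8 w 38.9
```

>>> {"fn": "jog_arm", "kwargs": {"deltas": [{"delta_pos":[0,-0.02,-0.004],"yaw":0,"fingers":0.45},{"delta_pos":[0,-0.04,-0.007],"yaw":0,"fingers":0.45},{"delta_pos":[0,-0.06,-0.008],"yaw":0,"fingers":0.45},{"delta_pos":[0,-0.08,-0.008],"yaw":0,"fingers":0.45},{"delta_pos":[0,-0.1,-0.007],"yaw":0,"fingers":0.45},{"delta_pos":[0,-0.125,-0.005],"yaw":0,"fingers":0.45},{"delta_pos":[0,-0.125,-0.005],"yaw":0,"fingers":0.45}]}}

```text
clock: 7.25
eef_pos: [0.5037, -0.038, 0.1173]
tool_rot: [-0.265, 0.964, -0.001, 0.0]
ft_force: [0.7, 0.1, -12.9]
grip_width: 0.0394
grasp_force: 37.3
```

```bash
python3 -c "from h import *; meas()"
```

```text
blktop 126.6 t 7.30 tilt 9.9  u@jaw -306.8  endblk u -302.6 top 55.1 n 279 tcp u -288.5 z 117.2 F u 1.2 v 0.2 z -13.7 w 39.5
```

The pull equalled the jig's weight, so the jig was carried about 4 mm up. Setting it straight back down, and pulling less from here on.

>>> {"fn": "jog_arm", "kwargs": {"deltas": [{"delta_pos":[0,0,0.007],"yaw":0,"fingers":0.45},{"delta_pos":[0,0,0.014],"yaw":0,"fingers":0.45},{"delta_pos":[0,0,0.016],"yaw":0,"fingers":0.45}]}}

```text
clock: 7.6
eef_pos: [0.5029, -0.0362, 0.1133]
tool_rot: [-0.266, 0.964, 0.0, 0.0]
ft_force: [-2.6, 0.4, -2.8]
grip_width: 0.039
grasp_force: 38.8
```

```bash
python3 - <<'E'
from h import *
meas()
c=cam('top'); W=cloud(c); h=cv2.cvtColor(c['image'],cv2.COLOR_RGB2HSV).astype(int)
m=(h[...,0]>130)&(h[...,0]<155)&(h[...,1]>80)&(W[...,2]>.05)&(W[...,2]<.2); print('purple',W[m][:,:2].min(0),W[m][:,:2].max(0))
for s in(-1,1):
  for t in(-1,1): print('corner',(np.array([.498,-.026])-.04*U[:2]+s*.1*U[:2]+t*.08*V[:2]).round(3))
E
```

```text
blktop 122.7 t 7.65 tilt 8.7  u@jaw -302.6  endblk u -301.4 top 50.8 n 281 tcp u -287.6 z 113.3 F u 2.0 v -2.0 z -7.1 w 38.9
purple [ 0.47982168 -0.22712656] [ 0.50961833 -0.18830672]
corner [ 0.501 -0.187]
corner [ 0.638 -0.106]
corner [ 0.399 -0.015]
corner [0.536 0.066]
```

```bash
python3 - <<'E'
from h import *
c=dict(np.load('top0.npz')); 
def f(c):
    W=cloud(c); h=cv2.cvtColor(c['image'],cv2.COLOR_RGB2HSV).astype(int)
    m=(h[...,0]>125)&(h[...,0]<160)&(h[...,1]>60)
    vu=np.argwhere(m); k=(vu[:,1]>340)&(vu[:,1]<430)&(vu[:,0]>180)&(vu[:,0]<230); print(vu[k].mean(0),vu[k].min(0),vu[k].max(0),k.sum())
    mm=m&(W[...,2]>.05)&(W[...,2]<.2);print(W[mm][:,:2].min(0),W[mm][:,:2].max(0),W[mm].mean(0))
f(c); d=cam('top'); f(d)
p=np.hstack([cv2.resize(x['image'][150:260,310:430,::-1],(400,366),interpolation=2) for x in(c,d)]); cv2.imwrite('pics/v4.png',p)
E
```

```text
[201.88617886 390.91056911] [196 383] [208 399] 123
[ 0.477115   -0.22814765] [ 0.50949526 -0.18793361] [ 0.49369197 -0.20689713  0.10817408]
[201.90322581 390.84677419] [196 383] [208 399] 124
[ 0.47713061 -0.22798715] [ 0.50938173 -0.18806371] [ 0.49358907 -0.20667531  0.10803126]
```

View pics/v4.png

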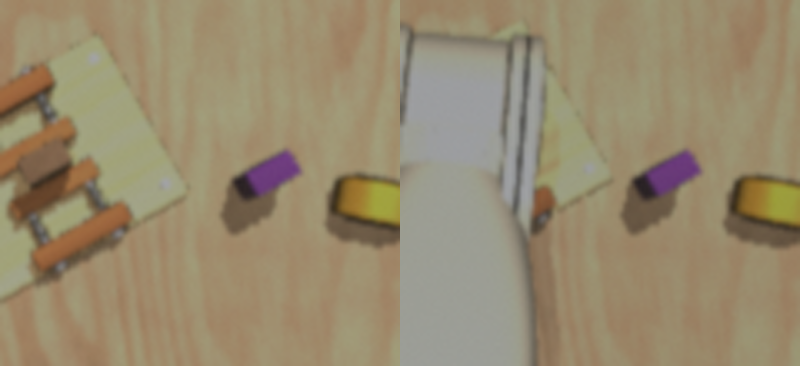

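The right panel shows the jig corner at (610,180), clear of the untouched purple block at (640,185). Continuing with a lighter grip and less pull.

>>> {"fn": "jog_arm", "kwargs": {"deltas": [{"delta_pos":[0,0,0],"yaw":0,"fingers":0.465},{"delta_pos":[0,-0.02,-0.003],"yaw":0,"fingers":0.463},{"delta_pos":[0,-0.04,-0.005],"yaw":0,"fingers":0.46},{"delta_pos":[0,-0.06,-0.006],"yaw":0,"fingers":0.46}]}}

```text
clock: 8.15
eef_pos: [0.5123, -0.0508, 0.116]
tool_rot: [-0.267, 0.964, 0.001, 0.001]
ft_force: [-5.4, 4.9, 2.7]
grip_width: 0.0396
grasp_force: 12.1
```

```bash
python3 -c "from h import *; meas()"
```

```text
blktop 121.5 t 8.20 tilt 0.8  u@jaw -307.1  endblk u -301.5 top 51.0 n 271 tcp u -305.9 z 116.0 F u 5.5 v -1.6 z 3.5 w 39.4
```

>>> {"fn": "jog_arm", "kwargs": {"deltas": [{"delta_pos":[0,-0.015,-0.006],"yaw":0,"fingers":0.458},{"delta_pos":[0,-0.03,-0.008],"yaw":0,"fingers":0.458},{"delta_pos":[0,-0.045,-0.009],"yaw":0,"fingers":0.458},{"delta_pos":[0,-0.06,-0.008],"yaw":0,"fingers":0.458}]}}

```text
clock: 8.6
eef_pos: [0.5216, -0.0659, 0.1191]
tool_rot: [-0.267, 0.964, 0.002, 0.001]
ft_force: [-5.6, 3.8, 7.6]
grip_width: 0.039
grasp_force: 3.9
```

```bash
python3 -c "from h import *; meas()"
```

```text
blktop 121.8 t 8.65 tilt -9.4  u@jaw -309.1  endblk u -301.5 top 50.7 n 287 tcp u -324.1 z 119.2 F u 5.3 v -2.5 z 6.1 w 39.4
```

>>> {"fn": "jog_arm", "kwargs": {"deltas": [{"delta_pos":[0,0,0],"yaw":0,"fingers":0.56},{"delta_pos":[0,0,0.008],"yaw":0,"fingers":0.56},{"delta_pos":[0,0,0.015],"yaw":0,"fingers":0.56},{"delta_pos":[0,0,0.015],"yaw":0,"fingers":0.455},{"delta_pos":[0,0,0.013],"yaw":0,"fingers":0.455},{"delta_pos":[0,0,0.012],"yaw":0,"fingers":0.455}]}}

```text
clock: 9.25
eef_pos: [0.5214, -0.0673, 0.1128]
tool_rot: [-0.266, 0.964, 0.0, 0.0]
ft_force: [1.5, 0.9, -1.7]
grip_width: 0.0397
grasp_force: 32.2
```

```bash
python3 -c "from h import *; meas()"
```

```text
blktop 122.4 t 9.30 tilt -11.1  u@jaw -308.7  endblk u -301.4 top 50.6 n 289 tcp u -323.8 z 112.8 F u 1.2 v 1.6 z -1.5 w 39.8
```

>>> {"fn": "jog_arm", "kwargs": {"deltas": [{"delta_pos":[0,0.02,-0.005],"yaw":0,"fingers":0.455},{"delta_pos":[0,0.04,-0.009],"yaw":0,"fingers":0.455},{"delta_pos":[0,0.06,-0.011],"yaw":0,"fingers":0.455}]}}

```text
clock: 9.6
eef_pos: [0.5095, -0.0515, 0.1143]
tool_rot: [-0.266, 0.964, 0.001, -0.003]
ft_force: [0.6, 0.1, -13.1]
grip_width: 0.0394
grasp_force: 30.6
```

```bash
python3 -c "from h import *; meas()"
```

```text
blktop 123.4 t 9.65 tilt -8.7  u@jaw -291.0  endblk u -281.4 top 52.4 n 278 tcp u -302.9 z 114.6 F u 2.4 v -0.5 z -12.9 w 39.8
```

>>> {"fn": "jog_arm", "kwargs": {"deltas": [{"delta_pos":[0,0,0.004],"yaw":0,"fingers":0.455},{"delta_pos":[0,0,0.006],"yaw":0,"fingers":0.46},{"delta_pos":[0,0.02,0.004],"yaw":0,"fingers":0.46},{"delta_pos":[0,0.04,0.002],"yaw":0,"fingers":0.46}]}}

```text
clock: 10.05
eef_pos: [0.5057, -0.0414, 0.1157]
tool_rot: [-0.266, 0.964, 0.0, -0.0]
ft_force: [-0.6, 0.3, -13.7]
grip_width: 0.0395
grasp_force: 29.1
```

```bash
python3 -c "from h import *; meas()"
```

```text
blktop 124.6 t 10.10 tilt -9.0  u@jaw -280.7  endblk u -272.3 top 53.2 n 270 tcp u -292.0 z 115.7 F u 2.7 v -1.0 z -12.6 w 39.2
```

>>> {"fn": "jog_arm", "kwargs": {"deltas": [{"delta_pos":[0,0,0.006],"yaw":0,"fingers":0.46},{"delta_pos":[0,0,0.009],"yaw":0,"fingers":0.46},{"delta_pos":[0,0,0.009],"yaw":0,"fingers":0.46}]}}

```text
clock: 10.4
eef_pos: [0.5058, -0.0416, 0.1134]
tool_rot: [-0.266, 0.964, 0.0, 0.0]
ft_force: [-0.9, 0.6, -9.3]
grip_width: 0.0396
grasp_force: 30.4
```

```bash
python3 -c "from h import *; meas()"
```

```text
blktop 122.7 t 10.45 tilt -8.3  u@jaw -281.7  endblk u -272.3 top 50.8 n 269 tcp u -293.8 z 113.4 F u 1.8 v -1.4 z -8.6 w 39.4
```

>>> {"fn": "jog_arm", "kwargs": {"deltas": [{"delta_pos":[0,0.015,0.003],"yaw":0,"fingers":0.468},{"delta_pos":[0,0.03,0.001],"yaw":0,"fingers":0.466},{"delta_pos":[0,0.045,0],"yaw":0,"fingers":0.465},{"delta_pos":[0,0.06,-0.002],"yaw":0,"fingers":0.465}]}}

```text
clock: 10.85
eef_pos: [0.5001, -0.0285, 0.1169]
tool_rot: [-0.265, 0.964, -0.004, 0.003]
ft_force: [0.0, -5.7, 2.1]
grip_width: 0.0399
grasp_force: 5.7
```

```bash
python3 -c "from h import *; meas()"
```

```text
blktop 123.1 t 10.90 tilt -1.2  u@jaw -278.6  endblk u -272.4 top 50.8 n 267 tcp u -278.8 z 117.1 F u -3.4 v -3.5 z 2.2 w 39.8
```

>>> {"fn": "jog_arm", "kwargs": {"deltas": [{"delta_pos":[0,0,0],"yaw":0,"fingers":0.53},{"delta_pos":[0,0,0.018],"yaw":0,"fingers":0.53},{"delta_pos":[0,0,0.018],"yaw":0,"fingers":0.468},{"delta_pos":[0,0.015,0.014],"yaw":0,"fingers":0.465},{"delta_pos":[0,0.03,0.009],"yaw":0,"fingers":0.465},{"delta_pos":[0,0.045,0.004],"yaw":0,"fingers":0.465},{"delta_pos":[0,0.06,0],"yaw":0,"fingers":0.465},{"delta_pos":[0,0.075,-0.004],"yaw":0,"fingers":0.465}]}}

```text
clock: 11.7
eef_pos: [0.4826, -0.0062, 0.113]
tool_rot: [-0.266, 0.964, 0.001, -0.003]
ft_force: [-0.7, -0.7, -13.6]
grip_width: 0.0397
grasp_force: 13.2
```

```bash
python3 -c "from h import *; meas()"
```

```text
blktop 126.1 t 11.75 tilt 2.4  u@jaw -256.2  endblk u -250.7 top 54.1 n 262 tcp u -251.1 z 113.5 F u 1.3 v -0.6 z -13.0 w 39.7
```

>>> {"fn": "jog_arm", "kwargs": {"deltas": [{"delta_pos":[0,0,0.006],"yaw":0,"fingers":0.465},{"delta_pos":[0,0,0.012],"yaw":0,"fingers":0.465},{"delta_pos":[0,0,0.016],"yaw":0,"fingers":0.465},{"delta_pos":[0,0,0.016],"yaw":0,"fingers":0.465},{"delta_pos":[0,0,0.016],"yaw":0,"fingers":0.475}]}}

```text
clock: 12.25
eef_pos: [0.4859, -0.0069, 0.1115]
tool_rot: [-0.266, 0.964, -0.0, 0.001]
ft_force: [-2.8, 2.0, 0.4]
grip_width: 0.0406
grasp_force: 1.6
```

```bash
python3 -c "from h import *; meas()"
```

```text
blktop 124.2 t 12.30 tilt -0.1  u@jaw -254.8  endblk u -249.6 top 50.6 n 255 tcp u -253.8 z 111.5 F u 3.7 v -2.6 z 2.3 w 40.4
```

>>> {"fn": "jog_arm", "kwargs": {"deltas": [{"delta_pos":[0,-0.015,-0.002],"yaw":0,"fingers":0.472},{"delta_pos":[0,-0.03,-0.006],"yaw":0,"fingers":0.473},{"delta_pos":[0,-0.045,-0.01],"yaw":0,"fingers":0.475},{"delta_pos":[0,-0.06,-0.014],"yaw":0,"fingers":0.477},{"delta_pos":[0,-0.075,-0.017],"yaw":0,"fingers":0.48}]}}

```text
clock: 12.8
eef_pos: [0.4964, -0.0264, 0.1145]
tool_rot: [-0.266, 0.964, 0.001, -0.001]
ft_force: [-3.2, 4.6, -6.0]
grip_width: 0.0412
grasp_force: 6.4
```

```bash
python3 -c "from h import *; meas()"
```

```text
blktop 122.8 t 12.85 tilt -13.4  u@jaw -257.3  endblk u -249.5 top 50.7 n 262 tcp u -276.5 z 114.6 F u 5.1 v -0.4 z -5.9 w 40.8
```

That worked: −13°, jig still flat, pull only 6 N, block up about 1.3 mm. The tool must climb with the pushed corner under a light grip. Now full swings with a loosen–lower–regrip before each.

>>> {"fn": "jog_arm", "kwargs": {"deltas": [{"delta_pos":[0,0,0],"yaw":0,"fingers":0.56},{"delta_pos":[0,0,0.015],"yaw":0,"fingers":0.56},{"delta_pos":[0,0,0.03],"yaw":0,"fingers":0.54},{"delta_pos":[0,0,0.03],"yaw":0,"fingers":0.51},{"delta_pos":[0,0.018,0.021],"yaw":0,"fingers":0.499},{"delta_pos":[0,0.035,0.013],"yaw":0,"fingers":0.486},{"delta_pos":[0,0.053,0.007],"yaw":0,"fingers":0.476},{"delta_pos":[0,0.07,0.001],"yaw":0,"fingers":0.469},{"delta_pos":[0,0.088,-0.003],"yaw":0,"fingers":0.474},{"delta_pos":[0,0.105,-0.007],"yaw":0,"fingers":0.478},{"delta_pos":[0,0.123,-0.009],"yaw":0,"fingers":0.481},{"delta_pos":[0,0.14,-0.01],"yaw":0,"fingers":0.483}]}}

```text
clock: 14.05
eef_pos: [0.4751, 0.0101, 0.1184]
tool_rot: [-0.266, 0.964, -0.0, 0.0]
ft_force: [3.9, -2.3, 0.2]
grip_width: 0.0412
grasp_force: 1.5
```

```bash
python3 -c "from h import *; meas()"
```

```text
blktop 125.1 t 14.10 tilt 13.5  u@jaw -255.7  endblk u -249.7 top 50.5 n 256 tcp u -232.9 z 118.4 F u -1.7 v 1.3 z 1.6 w 41.5
```

Gained 2.3 mm with the jig still down (13.5° tilt). Repeating, mirrored each time.

>>> {"fn": "jog_arm", "kwargs": {"deltas": [{"delta_pos":[0,0,0],"yaw":0,"fingers":0.56},{"delta_pos":[0,0,0.017],"yaw":0,"fingers":0.56},{"delta_pos":[0,0,0.034],"yaw":0,"fingers":0.54},{"delta_pos":[0,0,0.034],"yaw":0,"fingers":0.51},{"delta_pos":[0,-0.018,0.025],"yaw":0,"fingers":0.498},{"delta_pos":[0,-0.035,0.017],"yaw":0,"fingers":0.485},{"delta_pos":[0,-0.053,0.01],"yaw":0,"fingers":0.475},{"delta_pos":[0,-0.07,0.004],"yaw":0,"fingers":0.468},{"delta_pos":[0,-0.088,0],"yaw":0,"fingers":0.472},{"delta_pos":[0,-0.105,-0.004],"yaw":0,"fingers":0.476},{"delta_pos":[0,-0.123,-0.006],"yaw":0,"fingers":0.479},{"delta_pos":[0,-0.14,-0.007],"yaw":0,"fingers":0.481}]}}

```text
clock: 15.3
eef_pos: [0.497, -0.0267, 0.1206]
tool_rot: [-0.266, 0.964, -0.0, 0.0]
ft_force: [-1.5, 1.2, -2.0]
grip_width: 0.0412
grasp_force: 1.3
```

```bash
python3 -c "from h import *; meas()"
```

```text
blktop 126.3 t 15.35 tilt -11.9  u@jaw -258.2  endblk u -249.3 top 50.8 n 262 tcp u -277.2 z 120.6 F u 1.5 v 0.1 z -0.7 w 41.1
```

>>> {"fn": "jog_arm", "kwargs": {"deltas": [{"delta_pos":[0,0,0],"yaw":0,"fingers":0.56},{"delta_pos":[0,0,0.019],"yaw":0,"fingers":0.56},{"delta_pos":[0,0,0.038],"yaw":0,"fingers":0.54},{"delta_pos":[0,0,0.038],"yaw":0,"fingers":0.505},{"delta_pos":[0,0.018,0.029],"yaw":0,"fingers":0.494},{"delta_pos":[0,0.035,0.021],"yaw":0,"fingers":0.481},{"delta_pos":[0,0.053,0.014],"yaw":0,"fingers":0.471},{"delta_pos":[0,0.07,0.008],"yaw":0,"fingers":0.465},{"delta_pos":[0,0.088,0.003],"yaw":0,"fingers":0.469},{"delta_pos":[0,0.105,-0.001],"yaw":0,"fingers":0.473},{"delta_pos":[0,0.123,-0.003],"yaw":0,"fingers":0.476},{"delta_pos":[0,0.14,-0.004],"yaw":0,"fingers":0.478}]}}

```text
clock: 16.55
eef_pos: [0.4756, 0.0096, 0.1221]
tool_rot: [-0.266, 0.964, -0.001, 0.001]
ft_force: [2.9, -5.1, -1.5]
grip_width: 0.0411
grasp_force: 10.4
```

```bash
python3 -c "from h import *; meas()"
```

```text
blktop 131.4 t 16.60 tilt 11.3  u@jaw -254.6  endblk u -249.2 top 50.6 n 253 tcp u -233.7 z 122.1 F u -3.9 v -1.0 z -1.3 w 40.7
```

>>> {"fn": "jog_arm", "kwargs": {"deltas": [{"delta_pos":[0,0,0],"yaw":0,"fingers":0.56},{"delta_pos":[0,0,0.014],"yaw":0,"fingers":0.56},{"delta_pos":[0,0,0.028],"yaw":0,"fingers":0.54},{"delta_pos":[0,0,0.028],"yaw":0,"fingers":0.505},{"delta_pos":[0,-0.018,0.019],"yaw":0,"fingers":0.494},{"delta_pos":[0,-0.035,0.011],"yaw":0,"fingers":0.481},{"delta_pos":[0,-0.053,0.004],"yaw":0,"fingers":0.471},{"delta_pos":[0,-0.07,-0.002],"yaw":0,"fingers":0.465},{"delta_pos":[0,-0.088,-0.007],"yaw":0,"fingers":0.469},{"delta_pos":[0,-0.105,-0.011],"yaw":0,"fingers":0.473},{"delta_pos":[0,-0.123,-0.013],"yaw":0,"fingers":0.476},{"delta_pos":[0,-0.145,-0.014],"yaw":0,"fingers":0.478}]}}

```text
clock: 17.8
eef_pos: [0.4967, -0.027, 0.1256]
tool_rot: [-0.266, 0.964, 0.001, -0.001]
ft_force: [-2.4, 6.1, -3.6]
grip_width: 0.0409
grasp_force: 13.6
```

```bash
python3 -c "from h import *; meas()"
```

```text
blktop 135.2 t 17.85 tilt -12.6  u@jaw -256.3  endblk u -249.6 top 50.6 n 268 tcp u -277.4 z 125.7 F u 5.7 v 1.2 z -3.7 w 41.0
```

>>> {"fn": "jog_arm", "kwargs": {"deltas": [{"delta_pos":[0,0,0],"yaw":0,"fingers":0.56},{"delta_pos":[0,0,0.014],"yaw":0,"fingers":0.56},{"delta_pos":[0,0,0.027],"yaw":0,"fingers":0.54},{"delta_pos":[0,0,0.027],"yaw":0,"fingers":0.505},{"delta_pos":[0,0.018,0.018],"yaw":0,"fingers":0.494},{"delta_pos":[0,0.035,0.01],"yaw":0,"fingers":0.481},{"delta_pos":[0,0.053,0.003],"yaw":0,"fingers":0.471},{"delta_pos":[0,0.07,-0.003],"yaw":0,"fingers":0.465},{"delta_pos":[0,0.088,-0.008],"yaw":0,"fingers":0.469},{"delta_pos":[0,0.105,-0.012],"yaw":0,"fingers":0.473},{"delta_pos":[0,0.123,-0.014],"yaw":0,"fingers":0.476},{"delta_pos":[0,0.145,-0.015],"yaw":0,"fingers":0.478}]}}

```text
clock: 19.05
eef_pos: [0.4754, 0.0098, 0.1306]
tool_rot: [-0.266, 0.964, -0.001, 0.0]
ft_force: [3.4, -3.9, -1.4]
grip_width: 0.0408
grasp_force: 7.3
```

```bash
python3 -c "from h import *; meas()"
```

```text
blktop 138.3 t 19.10 tilt 12.8  u@jaw -257.2  endblk u -249.8 top 50.6 n 261 tcp u -233.1 z 130.6 F u -2.7 v 0.8 z -0.2 w 40.8
```

>>> {"fn": "jog_arm", "kwargs": {"deltas": [{"delta_pos":[0,0,0],"yaw":0,"fingers":0.56},{"delta_pos":[0,0,0.016],"yaw":0,"fingers":0.56},{"delta_pos":[0,0,0.031],"yaw":0,"fingers":0.54},{"delta_pos":[0,0,0.031],"yaw":0,"fingers":0.505},{"delta_pos":[0,-0.018,0.022],"yaw":0,"fingers":0.494},{"delta_pos":[0,-0.035,0.014],"yaw":0,"fingers":0.481},{"delta_pos":[0,-0.053,0.007],"yaw":0,"fingers":0.471},{"delta_pos":[0,-0.07,0.001],"yaw":0,"fingers":0.465},{"delta_pos":[0,-0.088,-0.004],"yaw":0,"fingers":0.469},{"delta_pos":[0,-0.105,-0.008],"yaw":0,"fingers":0.473},{"delta_pos":[0,-0.123,-0.01],"yaw":0,"fingers":0.476},{"delta_pos":[0,-0.145,-0.011],"yaw":0,"fingers":0.478}]}}

```text
clock: 20.3
eef_pos: [0.4972, -0.0273, 0.1337]
tool_rot: [-0.266, 0.964, 0.001, -0.0]
ft_force: [-3.5, 5.6, -3.1]
grip_width: 0.0408
grasp_force: 12.1
```

```bash
python3 -c "from h import *; meas()"
```

```text
blktop 142.7 t 20.35 tilt -13.0  u@jaw -255.3  endblk u -249.4 top 50.5 n 266 tcp u -278.0 z 133.8 F u 5.0 v -0.2 z -2.9 w 40.9
```

>>> {"fn": "jog_arm", "kwargs": {"deltas": [{"delta_pos":[0,0,0],"yaw":0,"fingers":0.56},{"delta_pos":[0,0,0.014],"yaw":0,"fingers":0.56},{"delta_pos":[0,0,0.029],"yaw":0,"fingers":0.54},{"delta_pos":[0,0,0.029],"yaw":0,"fingers":0.505},{"delta_pos":[0,0.018,0.02],"yaw":0,"fingers":0.494},{"delta_pos":[0,0.035,0.012],"yaw":0,"fingers":0.481},{"delta_pos":[0,0.053,0.005],"yaw":0,"fingers":0.471},{"delta_pos":[0,0.07,-0.001],"yaw":0,"fingers":0.465},{"delta_pos":[0,0.088,-0.006],"yaw":0,"fingers":0.469},{"delta_pos":[0,0.105,-0.01],"yaw":0,"fingers":0.473},{"delta_pos":[0,0.123,-0.012],"yaw":0,"fingers":0.476},{"delta_pos":[0,0.145,-0.013],"yaw":0,"fingers":0.478}]}}

```text
clock: 21.55
eef_pos: [0.4757, 0.0097, 0.1381]
tool_rot: [-0.266, 0.964, -0.001, 0.001]
ft_force: [2.2, -3.8, 0.7]
grip_width: 0.0411
grasp_force: 9.9
```

```bash
python3 - <<'E'
from h import *
meas()
c=cam('side'); cv2.imwrite('pics/v5.png',cv2.resize(c['image'][150:270,270:390,::-1],(600,600),interpolation=2))
E
```

```text
blktop 146.9 t 21.60 tilt 12.0  u@jaw -257.6  endblk u -249.8 top 50.8 n 258 tcp u -233.4 z 138.2 F u -3.4 v 0.4 z 0.6 w 40.6
```

View pics/v5.png

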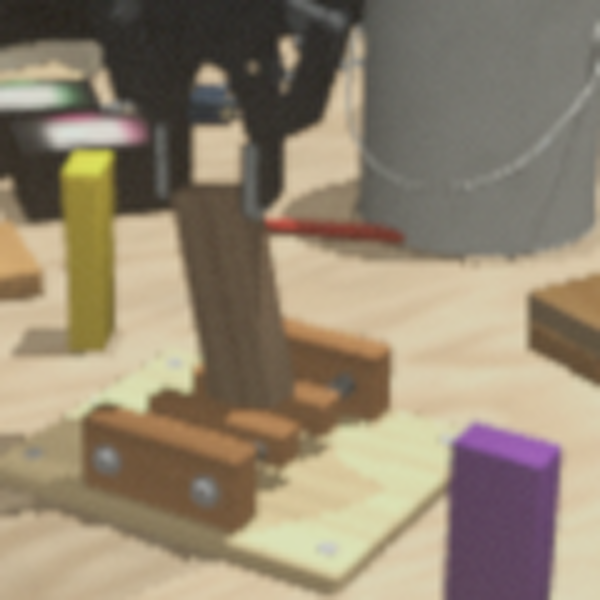

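The block leans at (235,300), its bottom still pinched at the jaws, with the jig flat and the purple block clear. One more swing with a deeper hold.

>>> {"fn": "jog_arm", "kwargs": {"deltas": [{"delta_pos":[0,0,0],"yaw":0,"fingers":0.56},{"delta_pos":[0,0,0.018],"yaw":0,"fingers":0.56},{"delta_pos":[0,0,0.037],"yaw":0,"fingers":0.54},{"delta_pos":[0,0,0.037],"yaw":0,"fingers":0.51},{"delta_pos":[0,-0.018,0.028],"yaw":0,"fingers":0.498},{"delta_pos":[0,-0.035,0.02],"yaw":0,"fingers":0.484},{"delta_pos":[0,-0.053,0.013],"yaw":0,"fingers":0.472},{"delta_pos":[0,-0.07,0.007],"yaw":0,"fingers":0.464},{"delta_pos":[0,-0.088,0.002],"yaw":0,"fingers":0.47},{"delta_pos":[0,-0.105,-0.002],"yaw":0,"fingers":0.475},{"delta_pos":[0,-0.123,-0.004],"yaw":0,"fingers":0.48},{"delta_pos":[0,-0.145,-0.005],"yaw":0,"fingers":0.482}]}}

```text
clock: 22.85
eef_pos: [0.4982, -0.0276, 0.14]
tool_rot: [-0.266, 0.964, 0.0, 0.001]
ft_force: [-1.4, 2.5, 3.3]
grip_width: 0.0413
grasp_force: 6.3
```

```bash
python3 -c "from h import *; meas()"
```

```text
blktop 149.2 t 22.90 tilt -9.9  u@jaw -259.7  endblk u -249.7 top 50.5 n 253 tcp u -278.5 z 140.0 F u 1.9 v 0.5 z 4.7 w 41.2
```

>>> {"fn": "jog_arm", "kwargs": {"deltas": [{"delta_pos":[0,0,0],"yaw":0,"fingers":0.56},{"delta_pos":[0,0,0.018],"yaw":0,"fingers":0.56},{"delta_pos":[0,0,0.036],"yaw":0,"fingers":0.54},{"delta_pos":[0,0,0.036],"yaw":0,"fingers":0.505},{"delta_pos":[0,0.018,0.027],"yaw":0,"fingers":0.493},{"delta_pos":[0,0.035,0.019],"yaw":0,"fingers":0.479},{"delta_pos":[0,0.053,0.011],"yaw":0,"fingers":0.468},{"delta_pos":[0,0.07,0.004],"yaw":0,"fingers":0.46},{"delta_pos":[0,0.088,-0.002],"yaw":0,"fingers":0.465},{"delta_pos":[0,0.105,-0.007],"yaw":0,"fingers":0.47},{"delta_pos":[0,0.123,-0.01],"yaw":0,"fingers":0.474},{"delta_pos":[0,0.145,-0.012],"yaw":0,"fingers":0.476}]}}

```text
clock: 24.1
eef_pos: [0.475, 0.0101, 0.1426]
tool_rot: [-0.266, 0.964, -0.0, 0.0]
ft_force: [0.6, 0.2, -0.7]
grip_width: 0.041
grasp_force: 0.0
```

```bash
python3 -c "from h import *; meas()"
```

```text
blktop 66.0 t 24.15 tilt 38.9  u@jaw -288.4  endblk u -249.5 top 57.5 n 30 tcp u -232.5 z 142.6 F u 1.5 v -0.9 z -0.2 w 40.8
```

```bash
python3 - <<'E'
from h import *
c=cam('side'); t=cam('top'); w=cam('wrist')
a=cv2.resize(c['image'][140:280,250:410,::-1],(400,350),interpolation=2); b=cv2.resize(w['image'][:,:,::-1],(400,350)); 
cv2.imwrite('pics/v6.png',np.hstack([a,b]))
E
```

```text
(no output)
```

View pics/v6.png

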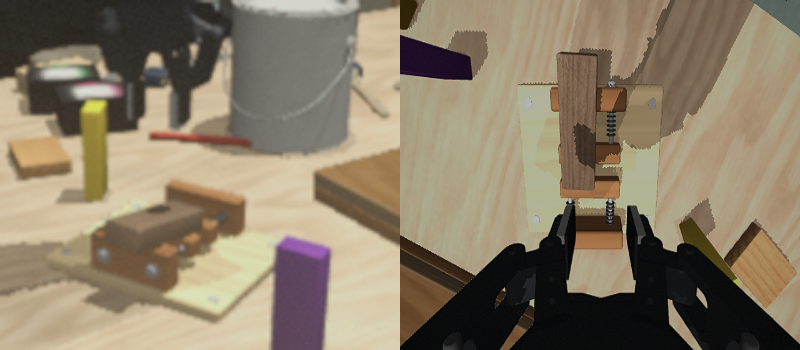

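The block came free and toppled toward −V: it lies flat across the near end block and jaws (right panel (577,120)), its former top overhanging the base edge. The jig is still down. I'll measure it and pick it up by that top end so that it swings upright.

```bash
cat >> h.py <<'E'
def brown(n,lo=.045,hi=.2,bx=None):
    c=cam(n); W=cloud(c).reshape(-1,3); h=cv2.cvtColor(c['image'],cv2.COLOR_RGB2HSV).reshape(-1,3).astype(int)
    m=(abs(h[:,0]-16)<6)&(h[:,1]>55)&(h[:,1]<118)&(h[:,2]>60)&(h[:,2]<(150))&(W[:,2]>lo)&(W[:,2]<hi)&(np.hypot(W[:,0]-.48,W[:,1]+.03)<.16)
    return W[m],h[m]
E
python3 - <<'E'
from h import *
for n in('wrist','side'):
    P,h=brown(n); 
    if len(P)<20: print(n,len(P)); continue
    (a,b),s,ang=cv2.minAreaRect((P[:,:2]*1000).astype(np.float32)); print(n,len(P),P.mean(0).round(3),'rect',a,b,s,ang,'u',np.percentile(P@U,[2,50,98]).round(3),'v',np.percentile(P@V,[2,50,98]).round(3),'z',np.percentile(P[:,2],[2,50,98]).round(3))
    v=P@V; top=P[:,2]
    for lo in np.arange(.3,.46,.015):
        k=(v>lo)&(v<lo+.015)
        if k.sum()>15: print(lo.round(3),k.sum(),np.percentile(top[k],[20,50,80]).round(4),np.percentile((P@U)[k],[3,97]).round(4))
W=cloud(cam('top')); 
E
```

```text
wrist 8593 [ 0.445 -0.037  0.076] rect 454.6450500488281 0.430908203125 (164.12628173828125, 115.7426986694336) 82.0840835571289 u [-0.278 -0.26  -0.239] v [0.319 0.359 0.422] z [0.063 0.076 0.084]
0.315 1393 [0.0821 0.083  0.0839] [-0.276  -0.2389]
0.33 1548 [0.0792 0.0802 0.0812] [-0.2765 -0.2391]
0.345 1387 [0.0761 0.0771 0.0782] [-0.2768 -0.2399]
0.36 1169 [0.0731 0.0741 0.0751] [-0.2775 -0.2406]
0.375 950 [0.0699 0.0709 0.0719] [-0.2781 -0.2416]
0.39 873 [0.0667 0.0677 0.0687] [-0.2794 -0.2423]
0.405 961 [0.0636 0.0646 0.0656] [-0.2791 -0.2419]
0.42 295 [0.062  0.0627 0.0635] [-0.2789 -0.213 ]
side 586 [ 0.444 -0.042  0.077] rect 461.5653076171875 -0.679962158203125 (170.62802124023438, 108.1399917602539) 28.528915405273438 u [-0.282 -0.269 -0.209] v [0.311 0.357 0.422] z [0.047 0.067 0.192]
0.3 111 [0.0633 0.0681 0.0738] [-0.2765 -0.2394]
0.315 84 [0.0684 0.0761 0.0794] [-0.2778 -0.2407]
0.33 59 [0.0497 0.0638 0.0748] [-0.2801 -0.2075]
0.345 54 [0.0595 0.0685 0.0729] [-0.2791 -0.244 ]
0.36 51 [0.0556 0.0682 0.0695] [-0.2798 -0.2458]
0.375 56 [0.054  0.0653 0.0672] [-0.2803 -0.2456]
0.39 69 [0.0566 0.0633 0.1659] [-0.2822 -0.1855]
0.405 73 [0.0582 0.0613 0.1593] [-0.285  -0.2117]
0.42 23 [0.1475 0.1651 0.1795] [-0.2849 -0.2115]
```

>>> {"fn": "jog_arm", "kwargs": {"deltas": [{"delta_pos":[0.1,-0.02,-0.02],"yaw":0.044,"fingers":1},{"delta_pos":[0.2,-0.05,-0.02],"yaw":0.044,"fingers":1},{"delta_pos":[0.315,-0.083,0],"yaw":0.044,"fingers":1},{"delta_pos":[0.315,-0.083,0.1],"yaw":0.044,"fingers":1},{"delta_pos":[0.315,-0.083,0.2],"yaw":0.044,"fingers":0.8},{"delta_pos":[0.315,-0.083,0.263],"yaw":0.044,"fingers":0.6},{"delta_pos":[0.315,-0.083,0.263],"yaw":0.044,"fingers":0.52},{"delta_pos":[0.315,-0.083,0.263],"yaw":0.044,"fingers":0.5}]}}

```text
clock: 25.25
eef_pos: [0.4068, -0.0602, 0.0638]
tool_rot: [-0.249, 0.968, 0.0, -0.0]
ft_force: [-0.9, -0.7, -0.2]
grip_width: 0.043
grasp_force: 0.1
```

>>> {"fn": "jog_arm", "kwargs": {"deltas": [{"delta_pos":[0,0,0],"yaw":0,"fingers":0.475},{"delta_pos":[0,0,0],"yaw":0,"fingers":0.47},{"delta_pos":[0,0,0],"yaw":0,"fingers":0.468}]}}

```text
clock: 25.55
eef_pos: [0.4078, -0.0602, 0.0645]
tool_rot: [-0.249, 0.968, -0.001, 0.001]
ft_force: [-0.4, -0.3, 0.2]
grip_width: 0.04
grasp_force: 3.4
```

```bash
python3 - <<'E'
from h import *
o=bot.get_obs(); print(o['clock'],'u,v',o['eef_pos']@U,o['eef_pos']@V,o['eef_pos'][2],o['ft_force'].round(1),o['grip_width'],o['grasp_force'])
c=cam('side'); w=cam('wrist')
cv2.imwrite('pics/v7.png',np.hstack([cv2.resize(c['image'][160:280,260:380,::-1],(400,400),interpolation=2),cv2.resize(w['image'][:,:,::-1],(400,400))]))
E
```

```text
25.55 u,v -0.2597407349380215 0.3199643080726618 0.06453233334853865 [-0.4 -0.3  0.2] 0.04003789694925404 3.3658289909362793
```

View pics/v7.png

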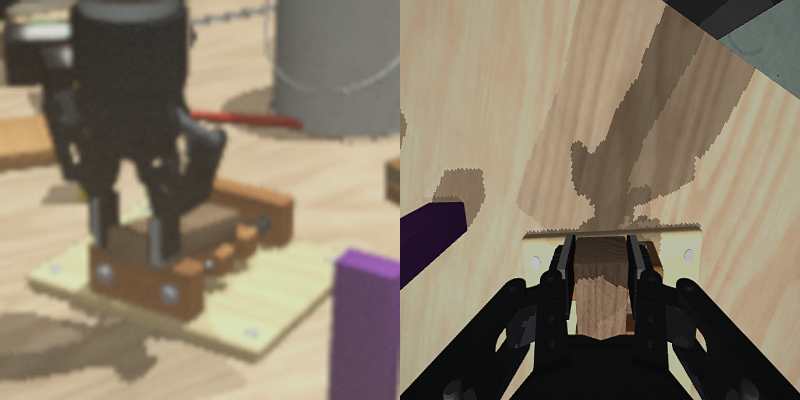

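Left panel: the fingers hold the block's former top end at (135,230); right: pads square on its sides. Lifting along the arc about the bottom end, under a light grip so it pivots upright.

>>> {"fn": "jog_arm", "kwargs": {"deltas": [{"delta_pos":[-0.012,0,-0.04],"yaw":0,"fingers":0.468},{"delta_pos":[-0.032,0,-0.075],"yaw":0,"fingers":0.468},{"delta_pos":[-0.055,0,-0.112],"yaw":0,"fingers":0.468},{"delta_pos":[-0.087,0,-0.148],"yaw":0,"fingers":0.468},{"delta_pos":[-0.087,0,-0.148],"yaw":0,"fingers":0.468}]}}

```text
clock: 26.15
eef_pos: [0.4316, -0.0473, 0.1095]
tool_rot: [-0.25, 0.968, -0.001, 0.002]
ft_force: [0.2, -0.1, 1.1]
grip_width: 0.0401
grasp_force: 2.2
```

```bash
cat >> h.py <<'E'
def vt():
    o=bot.get_obs(); print('t %.2f'%o['clock'],'tcp u %.4f v %.4f z %.4f'%(o['eef_pos']@U,o['eef_pos']@V,o['eef_pos'][2]),'F',o['ft_force'].round(1),'w %.4f N %.1f'%(o['grip_width'],o['grasp_force']))
    for n in('side','wrist'):
        P,_=brown(n,.03,.16); P=P[(abs(P@U-o['eef_pos']@U)<.03)&(abs(P@V-.39)<.1)]; z=P[:,2]
        print(n,len(P),[(int(a*1e3),int(k.sum()),*(np.percentile((P@V)[k],[10,50,90])*1e3).round(0),*(np.percentile((P@U)[k],[5,95])*1e3).round(0)) for a in np.arange(.035,.16,.012) for k in [(z>a)&(z<a+.012)] if k.sum()>6])
E
python3 -c "from h import *; vt()"
```

```text
t 26.15 tcp u -0.2608 v 0.3471 z 0.1095 F [ 0.2 -0.1  1.1] w 0.0401 N 2.2
side 591 [(35, 87, np.float64(336.0), np.float64(403.0), np.float64(468.0), np.float64(-285.0), np.float64(-237.0)), (47, 68, np.float64(341.0), np.float64(392.0), np.float64(411.0), np.float64(-282.0), np.float64(-237.0)), (59, 56, np.float64(375.0), np.float64(384.0), np.float64(403.0), np.float64(-282.0), np.float64(-249.0)), (71, 52, np.float64(363.0), np.float64(372.0), np.float64(391.0), np.float64(-281.0), np.float64(-256.0)), (82, 52, np.float64(351.0), np.float64(361.0), np.float64(378.0), np.float64(-281.0), np.float64(-259.0)), (94, 55, np.float64(338.0), np.float64(346.0), np.float64(366.0), np.float64(-281.0), np.float64(-252.0)), (106, 93, np.float64(334.0), np.float64(338.0), np.float64(343.0), np.float64(-279.0), np.float64(-241.0)), (118, 57, np.float64(338.0), np.float64(345.0), np.float64(351.0), np.float64(-280.0), np.float64(-239.0)), (130, 11, np.float64(338.0), np.float64(354.0), np.float64(357.0), np.float64(-260.0), np.float64(-239.0)), (142, 15, np.float64(331.0), np.float64(337.0), np
[... 236 characters left out ...]
428.0), np.float64(-279.0), np.float64(-244.0)), (59, 259, np.float64(411.0), np.float64(416.0), np.float64(421.0), np.float64(-279.0), np.float64(-244.0)), (71, 332, np.float64(398.0), np.float64(402.0), np.float64(408.0), np.float64(-279.0), np.float64(-244.0)), (82, 409, np.float64(385.0), np.float64(389.0), np.float64(395.0), np.float64(-278.0), np.float64(-244.0)), (94, 542, np.float64(372.0), np.float64(377.0), np.float64(382.0), np.float64(-278.0), np.float64(-243.0)), (106, 2100, np.float64(336.0), np.float64(340.0), np.float64(367.0), np.float64(-277.0), np.float64(-243.0)), (118, 2348, np.float64(343.0), np.float64(347.0), np.float64(354.0), np.float64(-277.0), np.float64(-242.0))]
```

It pivots as hoped (about 43° now). Continuing the arc to upright.

>>> {"fn": "jog_arm", "kwargs": {"deltas": [{"delta_pos":[-0.035,0,-0.031],"yaw":0,"fingers":0.467},{"delta_pos":[-0.073,0,-0.058],"yaw":0,"fingers":0.467},{"delta_pos":[-0.115,0,-0.08],"yaw":0,"fingers":0.467},{"delta_pos":[-0.157,0,-0.096],"yaw":0,"fingers":0.467},{"delta_pos":[-0.19,0,-0.103],"yaw":0,"fingers":0.467},{"delta_pos":[-0.22,0,-0.107],"yaw":0,"fingers":0.467},{"delta_pos":[-0.25,0,-0.108],"yaw":0,"fingers":0.467},{"delta_pos":[-0.25,0,-0.108],"yaw":0,"fingers":0.467}]}}

```text
clock: 27.05
eef_pos: [0.4961, -0.0108, 0.1401]
tool_rot: [-0.25, 0.968, 0.0, 0.0]
ft_force: [-0.5, -0.5, 1.1]
grip_width: 0.0399
grasp_force: 2.7
```

```bash
python3 -c "from h import *; vt(); meas()"
```

```text
t 27.05 tcp u -0.2623 v 0.4212 z 0.1401 F [-0.5 -0.5  1.1] w 0.0399 N 2.7
side 868 [(35, 102, np.float64(336.0), np.float64(409.0), np.float64(468.0), np.float64(-286.0), np.float64(-243.0)), (47, 78, np.float64(408.0), np.float64(410.0), np.float64(421.0), np.float64(-282.0), np.float64(-246.0)), (59, 78, np.float64(407.0), np.float64(410.0), np.float64(423.0), np.float64(-282.0), np.float64(-245.0)), (71, 81, np.float64(407.0), np.float64(409.0), np.float64(423.0), np.float64(-281.0), np.float64(-244.0)), (82, 74, np.float64(407.0), np.float64(408.0), np.float64(421.0), np.float64(-281.0), np.float64(-246.0)), (94, 86, np.float64(406.0), np.float64(408.0), np.float64(419.0), np.float64(-282.0), np.float64(-246.0)), (106, 80, np.float64(406.0), np.float64(407.0), np.float64(422.0), np.float64(-281.0), np.float64(-246.0)), (118, 81, np.float64(405.0), np.float64(407.0), np.float64(421.0), np.float64(-282.0), np.float64(-246.0)), (130, 77, np.float64(404.0), np.float64(406.0), np.float64(410.0), np.float64(-282.0), np.float64(-246.0)), (142, 91, np.float64(404.0), np.float64(409.0), np.float64(423.0), np.float64(-279.0), np.float64(-241.0))]
wrist 3561 [(35, 39, np.float64(391.0), np.float64(412.0), np.float64(413.0), np.float64(-288.0), np.float64(-250.0)), (47, 17, np.float64(338.0), np.float64(338.0), np.float64(358.0), np.float64(-274.0), np.float64(-238.0)), (142, 3457, np.float64(409.0), np.float64(417.0), np.float64(426.0), np.float64(-279.0), np.float64(-244.0)), (154, 23, np.float64(421.0), np.float64(425.0), np.float64(431.0), np.float64(-282.0), np.float64(-247.0))]
blktop 149.4 t 27.20 tilt -1.5  u@jaw -261.5  endblk u -249.5 top 50.8 n 248 tcp u -262.2 z 140.1 F u -0.1 v 0.5 z -0.1 w 39.8
```

Upright within 3°, standing on the jaws. Trimming the lean, and finding the jig's centre relative to the measured end block.

>>> {"fn": "jog_arm", "kwargs": {"deltas": [{"delta_pos":[-0.008,0,0],"yaw":0,"fingers":0.467},{"delta_pos":[-0.016,0,0.001],"yaw":0,"fingers":0.467},{"delta_pos":[-0.016,0,0.001],"yaw":0,"fingers":0.467}]}}

```text
clock: 27.5
eef_pos: [0.4996, -0.0089, 0.1401]
tool_rot: [-0.249, 0.968, 0.0, 0.0]
ft_force: [0.7, -0.7, 0.2]
grip_width: 0.04
grasp_force: 2.6
```

```bash
cat >> h.py <<'E'
def lean():
    o=bot.get_obs(); P,_=brown('side',.055,.135); P=P[(abs(P@U-o['eef_pos']@U)<.016)]; v=P@V
    A=np.c_[P[:,2],np.ones(len(P))]; k=abs(v-np.median(v))<.012
    for _ in range(6): s=np.linalg.lstsq(A[k],v[k],rcond=None)[0]; r=v-A@s; k=abs(r)<.003
    print('lean deg %.2f (+ = top to +V) face v@.1 %.4f n %d'%(np.degrees(np.arctan(s[0])),s[0]*.1+s[1],k.sum()))
def endblk(c):
    W=cloud(c).reshape(-1,3); h=cv2.cvtColor(c['image'],cv2.COLOR_RGB2HSV).reshape(-1,3).astype(int); u,v,z=W@U,W@V,W[:,2]
    m=(h[:,1]>115)&(abs(h[:,0]-11)<5)&(z>.016)&(z<.056)&(abs(v-.415+.066)<.03)&(abs(u+.262)<.09)
    v2=np.percentile(v[m],25); m&=abs(v-v2)<.006
    print('endblock face u',np.percentile(u[m],[3,50,97]).round(4),'mid %.4f'%np.mean(np.percentile(u[m],[3,97])),'v',v2.round(4),m.sum())
E
python3 - <<'E'
from h import *
lean(); endblk(dict(np.load('side0.npz'))); endblk(cam('side')); meas()
E
```

```text
lean deg -0.50 (+ = top to +V) face v@.1 0.4098 n 328
endblock face u [-0.3194 -0.2816 -0.2441] mid -0.2818 v 0.338 217
endblock face u [-0.2921 -0.255  -0.2136] mid -0.2528 v 0.3357 296
blktop 149.2 t 27.65 tilt -2.5  u@jaw -260.7  endblk u -249.7 top 50.7 n 258 tcp u -262.4 z 140.1 F u 0.4 v -0.5 z -0.0 w 39.6
```

>>> {"fn": "jog_arm", "kwargs": {"deltas": [{"delta_pos":[0,0,-0.001],"yaw":0,"fingers":0.44},{"delta_pos":[0,0,-0.003],"yaw":0,"fingers":0.4},{"delta_pos":[0,0,-0.005],"yaw":0,"fingers":0.4},{"delta_pos":[0,0,-0.04],"yaw":0,"fingers":0.4},{"delta_pos":[0,0,-0.085],"yaw":0,"fingers":0.4},{"delta_pos":[0.012,0.025,-0.085],"yaw":-0.02,"fingers":0.4},{"delta_pos":[0.025,0.05,-0.085],"yaw":-0.044,"fingers":0.4},{"delta_pos":[0.025,0.05,-0.085],"yaw":-0.044,"fingers":0.4},{"delta_pos":[0.025,0.05,-0.085],"yaw":-0.044,"fingers":0.4}]}}

```text
clock: 28.55
eef_pos: [0.485, 0.0008, 0.1652]
tool_rot: [-0.266, 0.964, 0.0, -0.0]
ft_force: [0.2, -1.0, -1.1]
grip_width: 0.0386
grasp_force: 61.3
```

```bash
python3 - <<'E'
from h import *
lean(); c=cam('side'); endblk(c); meas()
# bottom edge of block over the jaws, and yaw / flatness of the jig
W=cloud(c).reshape(-1,3); h=cv2.cvtColor(c['image'],cv2.COLOR_RGB2HSV).reshape(-1,3).astype(int)
u,v,z=W@U,W@V,W[:,2]; o=bot.get_obs()
k=(abs(u-o['eef_pos']@U)<.015)&(abs(v-.402)<.006)&(z>.03)&(z<.16); print('front face z',np.percentile(z[k],[1,5,95,99]).round(4))
for nm,f in(('now',c),('start',dict(np.load('side0.npz')))):
    W=cloud(f).reshape(-1,3); h=cv2.cvtColor(f['image'],cv2.COLOR_RGB2HSV).reshape(-1,3).astype(int); u,v,z=W@U,W@V,W[:,2]
    m=(h[:,1]>115)&(abs(h[:,0]-11)<5)&(z>.016)&(z<.048)&(abs(v-.338)<.01)&(abs(u+.262)<.09)
    print(nm,'yaw slope deg',np.degrees(np.polyfit(u[m],v[m],1)[0]).round(2))
    b=(h[:,0]>24)&(h[:,0]<40)&(h[:,1]>40)&(h[:,1]<100)&(z>.004)&(z<.03)&(abs(u+.262)<.13)&(abs(v-.415)<.09)
    A=np.c_[u[b],v[b],np.ones(b.sum())]; s=np.linalg.lstsq(A,z[b],rcond=None)[0]; print('base plane tilt deg',np.degrees(s[:2]).round(2),'z',(s@[-.26,.415,1]).round(4),b.sum())
for n in ('top',):
    f=cam(n); a=dict(np.load('top0.npz'))
    H=[cv2.cvtColor(x['image'],cv2.COLOR_RGB2HSV).astype(int) for x in(a,f)]
    for nm,lo,hi,x0,x1 in(('purple',125,160,370,410),('tape',18,30,408,442),('yellow',22,34,235,262),('test',8,20,190,230)):
        for h in H:
            m=(h[...,0]>lo)&(h[...,0]<hi)&(h[...,1]>110)&(h[...,2]>90); q=np.argwhere(m[190:235,x0:x1]); print(nm,q.mean(0).round(2) if len(q) else None,len(q))
E
```

```text
lean deg -0.31 (+ = top to +V) face v@.1 0.4023 n 294
endblock face u [-0.2928 -0.2546 -0.2125] mid -0.2526 v 0.3358 299
blktop 148.7 t 28.70 tilt 1.0  u@jaw -249.5  endblk u -249.5 top 50.6 n 193 tcp u -247.2 z 165.3 F u -0.3 v 0.3 z -0.7 w 38.2
front face z [0.039  0.0663 0.1551 0.1591]
now yaw slope deg -2.96
base plane tilt deg [-0.08 -0.04] z 0.0098 507
start yaw slope deg -2.83
base plane tilt deg [ 0.01 -0.22] z 0.0099 897
purple [11.6  21.17] 94
purple [11.61 21.22] 93
tape [19.98 15.12] 236
tape [20.07 14.95] 242
yellow [15.73 10.9 ] 154
yellow [15.67 10.82] 152
test [26.59 19.64] 719
test [26.62 19.61] 719
```

The block is held upright with its bottom about 24 mm above the jaws and its centre over them. The jig is flat and the neighbouring things haven't moved. Handing in.

```bash
python3 -c "from workcell import bot; print(bot.job_done())"
```

```text
the job is handed in; nothing more can be done
None
```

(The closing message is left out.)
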